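Load a two-channel plastic reader and hold the reference bar in its beam

TASK

Lay the flat printed coupon on the reader's stage plate, its long side running from stop to stop, centred between the two stops and between the two engraved lines, and let go of it. Then take the wide flat bar out of the sample stand, lower it upright through the narrow slot in the top of the reader's guard until its lower end is at mid-height of the guard's side windows, and finish holding it still there in the gripper: do not let it go. Leave the other samples, the jars and the pots where they stand.

Things in the scene. Friction and masses are not known exactly. Their poses are not given: they have to be found in the camera images.
- reader: Fixed bench reader, 110 x 280 mm footprint (x by y), origin at the centre of its underside, z up. Its -y half carries the low stage plate, its +y half a white guard hood (100 x 110 mm, aluminium top 115 mm above the table). The hood's x faces each have a window opening 86 mm wide from 50 to 80 mm above the table (mid-height 65 mm, which is 50 mm below the guard's top); the space inside is empty down to 18 mm above the table.
- stage (a point): Centre of the upper face of the aluminium stage plate (90 x 100 mm in x by y), 30 mm above the table, 80 mm to -y of the reader's origin; axes as the reader's. Two dark stops stand on it at +y and -y, 66 mm apart between their inner faces, 7 mm thick, 44 mm long in x, 10 mm high. Two engraved black lines along y lie 22 mm to either side in x.
- slot (a point): Centre of the slot's mouth, in the upper face of the guard's top, 115 mm above the table, 75 mm to +y of the reader's origin; axes as the reader's. The slot is 10 mm wide in x and 32 mm long in y (2 mm more than the wide bar each way), goes straight down through a 12 mm thick plate and has a lead-in: lips round the mouth that slope outward at 45 degrees and rise 2.5 mm above the guard's top.
- coupon: Flat off-white printed coupon, 36 x 60 x 12 mm (x, y, z), lying on the table, about 33 g; origin at the centre of its underside.
- wide_bar: The wide flat bar: off-white printed bar 8 mm thick (x), 30 mm wide (y), 130 mm long (z), about 40 g, with no head or shoulder, so that it would drop right through the slot. It stands upright in one of the stand's three slots, lower end 5 mm above the table, top 135 mm above it; origin at the centre of its lower end.
- narrow_bar: Another sample in the stand, to be left there: flat bar 8 x 14 x 130 mm (x, y, z); origin at the centre of its lower end.
- round_rod: Another sample in the stand, to be left there: round rod 10 mm across, 130 mm long; origin at the centre of its lower end.
- stand: Fixed black sample stand, 55 x 165 x 45 mm (x, y, z), origin at the centre of its underside; three upright slots in a row along y at -55, 0 and +55 mm, each 11 x 33 mm (x, y) and 40 mm deep; any sample may be in any slot.
- jar0: blue-capped sample jar, 46 mm across, 85 mm high; bystander; origin at the centre of its underside
- jar1: blue-capped sample jar, 46 mm across, 85 mm high; bystander; origin at the centre of its underside
- jar2: blue-capped sample jar, 46 mm across, 85 mm high; bystander; origin at the centre of its underside
- pot0: small open printed pot, 64 mm across, 45 mm high; bystander; origin at the centre of its underside
- pot1: small open printed pot, 64 mm across, 45 mm high; bystander; origin at the centre of its underside
Things that resemble listed ones, but are neither listed nor needed, are in the scene too. Leave any green look-alike of the wide_bar alone.

How it is judged:
By the outcome, as a careful person would: the job done as asked, in the order asked, and still so for the second after the job is handed in, while the arm keeps its last pose, push and grip.
It also fails if it takes over 59 s, if anything falls off the work surface, if the arm or the gripper's body presses on something with over 40 N, if the wrist force passes 120 N, or if a joint passes its speed limit or range.

ROBOT

A 6-joint arm with a two-finger parallel gripper is mounted at the origin on the work surface. World frame = base frame: x ahead of the robot, y to its left, z up, the work surface at z = 0. Lengths are in m, angles in rad, forces in N, time in s.
With the tool pointing down it reaches from about 0.325 to 0.9 m from the base axis. Payload 6.1 kg.
Tool frame: the origin (TCP) lies midway between the tips of the shut fingers; the grasp point (between the pads) lies 19 mm behind it; z points along the fingers, y is the line along which they close (so a half turn about z gives the same grasp; the last joint's range is limited). The gripper opens to 85 mm and grips with 20 to 120 N. Pads are 22 mm wide; open, the fingers measure 114 mm over their backs; the gripper's body (76 mm by 85 mm) begins 54 mm behind the grasp point. The pads swing forward as they close: fully open they stand 13 mm farther back than shut.
Start: joints at [1.033, 0.22, 1.526, -0, 1.395, -0.126], TCP at [0.25, 0.573, 0.231] pointing down, gripper open.
Joint ranges: [-2.98, 2.98], [-0.91, 2.08], [0.09, 2.57], [-1.24, 4.39], [0.2, 2.65], [-2.68, 2.68]. Speed limits (rad/s): [2.57, 2.57, 3.01, 3.14, 3.14, 3.14].

INTERFACE

Orientations are given as [roll, pitch, yaw] about the fixed x, y, z axes, in that order (R = Rz(yaw) Ry(pitch) Rx(roll)).
In Python, from plant import movep, move_l, set_joints, gripper_to, hold, inverse_kinematics, observe, get_image, get_calibration, Unreachable, job_done gives the robot as it stands. Calls block until the motion is done:
- movep(position, orientation): joint-space move of the TCP to a pose.
- move_l(position, feed=0.15, rotation=None, max_force=None): straight line of the TCP; rotation=None keeps the orientation; feed is the mean speed in m/s. With max_force (N) it stops when the force on the tool has changed by that much, and returns True; else False.
- set_joints(angles): joint-space move.
- gripper_to(opening, f_grip=None): finger opening in m; f_grip is the grip in N (None keeps the last); returns when the fingers have stopped.
- hold(seconds).
- inverse_kinematics(position, orientation): joint angles nearest the present ones, or None.
- observe(): the state.
- get_image(name): name is "side" or "top"; returns (picture, depth): 400x640x3 uint8, red, green, blue; 400x640 float32, m along the optical axis (not along the pixel's ray), 0 where there is no reading.
- get_calibration(name): a dict with "intrinsics" (3x3 intrinsics, pixels), "world_from_camera" (4x4, takes a point from camera to world coordinates). Camera axes: x right, y down, z forward; pixel columns grow to the right and rows downward; lengths in m; the calibration is good to about 2 mm. A picture is of the moment at which its call begins. get_calibration takes no time and is no camera call.
A pose or a line that the arm cannot do raises Unreachable and nothing moves.
- job_done(): hands the job in; it is judged then, once.
The state is a dict: "time_s": time; "q": joint angles; "joint_velocities": joint speeds; "joint_torque": joint torques, N m; "eef_pos": TCP position; "tcp_rot": TCP orientation; "ft_force": force on the tool from outside, world axes, zero at the start; "torque": the same for the moment, N m; "opening": finger opening in m; "grasp_force": force on a finger pad.
Only numpy, scipy, OpenCV 4.12 (cv2) and the standard library are available. Lean on these libraries where they do the work, as an engineer would, in place of code of your own. Each camera call takes 0.05 s, during which the arm holds its last target. There are 200 camera calls.

## Working session

There is one attempt and no reset: what is moved stays moved. The work goes in short steps, each a Python script; the robot and the scene stay as the last script left them, time stands still between calls to the robot, and variables do not carry over. Pictures are saved under pics/ and viewed, at most 10 in all, crops included, and the job is handed in when it is done.

```bash
mkdir -p pics; ls; python3 - <<'E'
from plant import *
import cv2,numpy as np
for n in("top","side"):
    im,d=get_image(n); cv2.imwrite(f"pics/{n}0.png",im[:,:,::-1]); np.savez(f"{n}0.npz",im=im,d=d)
    c=get_calibration(n); print(n,np.round(c["intrinsics"],2).tolist(),np.round(c["world_from_camera"],3).tolist())
print(observe())
E
```

```text
pics
top [[469.47, 0.0, 321.34], [0.0, 469.47, 203.85], [0.0, 0.0, 1.0]] [[-0.024, -0.991, 0.133, 0.383], [-0.999, 0.027, 0.018, -0.045], [-0.022, -0.133, -0.991, 1.165], [0.0, 0.0, 0.0, 1.0]]
side [[408.78, 0.0, 316.4], [0.0, 408.78, 199.11], [0.0, 0.0, 1.0]] [[0.865, -0.252, 0.434, 0.107], [-0.501, -0.416, 0.759, -0.78], [-0.01, -0.874, -0.486, 0.58], [0.0, 0.0, 0.0, 1.0]]
{'time_s': 0.1, 'q': array([ 1.03288444e+00,  2.21129280e-01,  1.52753226e+00, -1.89608661e-05,
        1.39469909e+00, -1.26102482e-01]), 'joint_velocities': array([-0.0003157 , -0.00222269, -0.00150656, -0.00029364,  0.00019837,
       -0.00067398]), 'joint_torque': array([ 9.97596544e-04, -4.98237777e+01, -3.90551376e+01, -2.31591221e-04,
        5.64322676e-03,  7.23262730e-06]), 'eef_pos': array([0.24988931, 0.5722598 , 0.23030096]), 'tcp_rot': array([-3.13983637e+00, -2.03841513e-04,  2.72978641e+00]), 'ft_force': array([-0.46111811,  0.47091571, -0.83354431]), 'torque': array([0.03387381, 0.00488412, 0.00463087]), 'grasp_force': 0.0, 'opening': 0.08538829936448288}
```

View pics/top0.png

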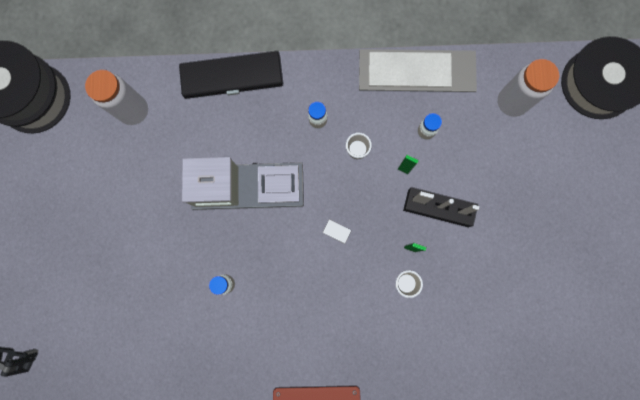

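View pics/side0.png

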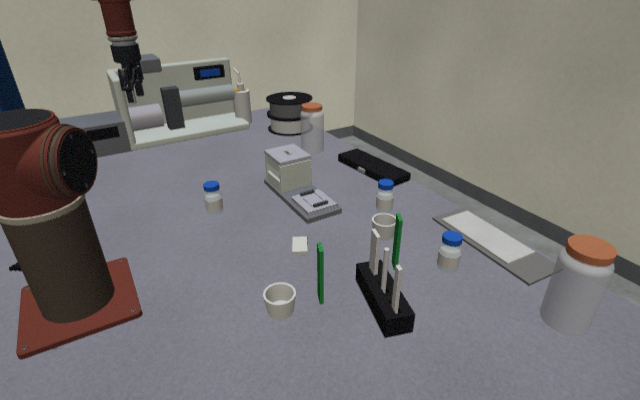

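The top view shows the reader at (245,185), with its hood on the left (+y) and the stage at (278,183). The coupon is at (337,231) and the stand at (441,207), where the wide bar looks to be in the leftmost (+y) slot. Green look-alikes stand at (409,163) and (417,247). I'll enlarge the areas that matter.

```bash
python3 - <<'E'
import cv2,numpy as np
im=np.load("top0.npz")["im"][:,:,::-1]
a=cv2.resize(im[145:220,175:310],None,fx=5.9,fy=5.9,interpolation=cv2.INTER_CUBIC)[:, :790]
b=cv2.resize(im[175:250,320:400],None,fx=1,fy=1)
cv2.imwrite("pics/readerz.png",a)
c=im[180:230,400:485]; c=cv2.resize(c,None,fx=9,fy=9,interpolation=cv2.INTER_CUBIC); cv2.imwrite("pics/standz.png",c)
E
```

```text
(no output)
```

View pics/readerz.png

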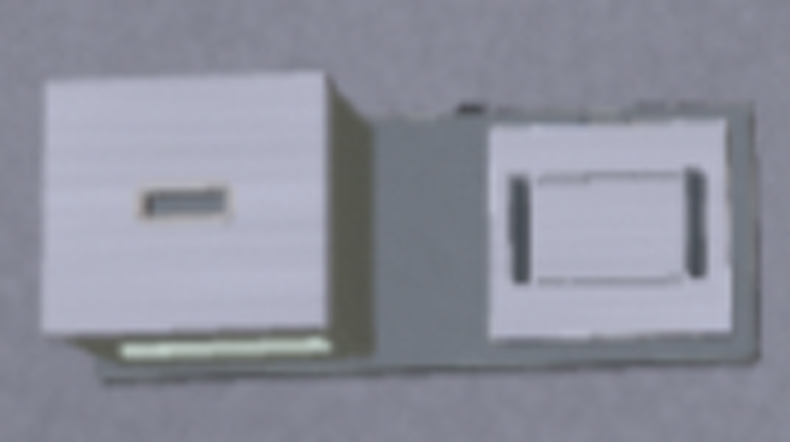

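View pics/standz.png

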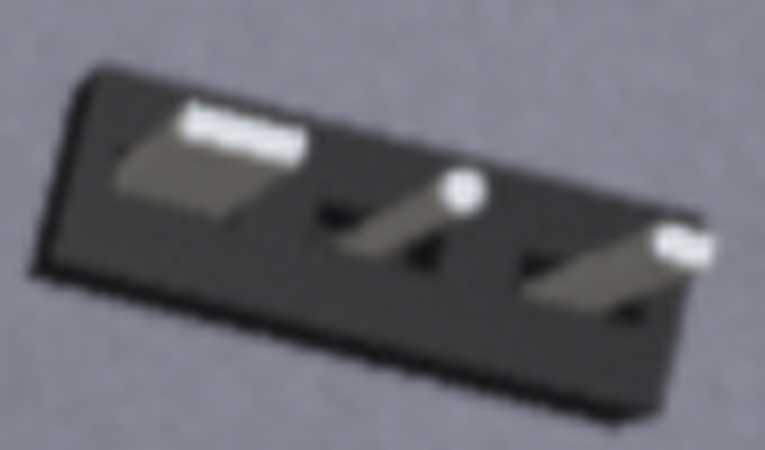

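The crops confirm the wide bar's top face is in the left slot at standz (243,132), so about (427,194.7) in the full image. The reader's slot is at readerz (184,203), and the stage stops are at (519,229) and (695,223). Next I'll measure by masks.

```bash
cat > h.py <<'E'
import cv2,numpy as np
from plant import *
def ray(n,uv,z):
    c=get_calibration(n);K=c["intrinsics"];T=np.array(c["world_from_camera"])
    uv=np.atleast_2d(uv);p=np.c_[uv,np.ones(len(uv))]@np.linalg.inv(K).T@T[:3,:3].T
    return T[:3,3]+p*((z-T[2,3])/p[:,2])[:,None]
def blob(im,box,lo,hi,n,z,pick=None,up=8):
    "box u0,u1,v0,v1; grey range; biggest blob or the one nearest pick -> centre xy, long-axis angle, sizes (m)"
    u0,u1,v0,v1=box
    g=cv2.cvtColor(im[v0:v1,u0:u1],cv2.COLOR_RGB2GRAY)
    g=cv2.resize(g,None,fx=up,fy=up,interpolation=cv2.INTER_CUBIC)
    cs,_=cv2.findContours(cv2.inRange(g,lo,hi),cv2.RETR_EXTERNAL,cv2.CHAIN_APPROX_NONE)
    f=lambda c:(c[:,0]+.5)/up-.5+[u0,v0]
    cs=[c for c in cs if cv2.contourArea(c)>4*up*up]
    c=max(cs,key=cv2.contourArea) if pick is None else min(cs,key=lambda c:np.linalg.norm(f(c).mean(0)-pick))
    w=ray(n,f(c),z)[:,:2]
    r=cv2.minAreaRect((w*1000).astype(np.float32));b=cv2.boxPoints(r)
    e=[b[1]-b[0],b[2]-b[1]];e=max(e,key=np.linalg.norm)
    return np.array(r[0])/1000,np.degrees(np.arctan(e[1]/e[0])),np.round(sorted(r[1]),1)
E
python3 - <<'E'
from h import *
im=np.load("top0.npz")["im"];d=np.load("top0.npz")["d"]
g=cv2.cvtColor(im,cv2.COLOR_RGB2GRAY)
print("grey: coupon,table,bar,barside,stand,hood,slot,stage,stop",[int(g[v,u]) for u,v in[(337,231),(360,215),(427,194),(421,199),(435,210),(190,175),(206,179),(280,178),(263,183)]])
for n,a in dict(coupon=((322,352,218,246),170,255,"top",.012),bar=((412,437,188,200),170,255,"top",.135,(427,194.7)),
  hood=((178,235,150,206),165,255,"top",.115),stage=((252,306,160,208),165,255,"top",.03),
  slot=((195,218,172,186),0,150,"top",.115),stop1=((258,268,172,196),0,130,"top",.04,(263,184)),stop2=((289,298,170,196),0,130,"top",.04,(293.5,183)),
  stand=((398,484,180,230),0,75,"top",.045)).items():
    print(n,blob(im,*a))
s=np.load("side0.npz")["im"];cv2.imwrite("pics/sidez.png",cv2.resize(s[135:220,255:345],None,fx=7,fy=7,interpolation=cv2.INTER_CUBIC)[:,:,::-1])
E
```

```text
grey: coupon,table,bar,barside,stand,hood,slot,stage,stop [223, 132, 219, 92, 58, 180, 118, 178, 78]
coupon (array([ 0.47010428, -0.05969207]), np.float32(62.86294), array([37.3, 61.2]))
bar (array([ 0.53619611, -0.25896689]), np.float32(74.23833), array([ 7.9, 29.6]))
hood (array([0.58936438, 0.23731049]), np.float32(-89.79475), array([ 98.6, 108.6]))
stage (array([0.58962231, 0.08153549]), np.float32(-89.66791), array([89.3, 99.5]))
slot (array([0.58901178, 0.23697014]), np.float32(-89.1457), array([11.3, 33.3]))
stop1 (array([0.58842792, 0.11762473]), np.float32(-0.4631884), array([ 8.6, 44.9]))
stop2 (array([0.58889301, 0.04460355]), np.float32(-0.3972449), array([ 8.3, 45.5]))
stand (array([ 0.51806714, -0.30796625]), np.float32(73.943405), array([ 60.1, 168.8]))
```

View pics/sidez.png

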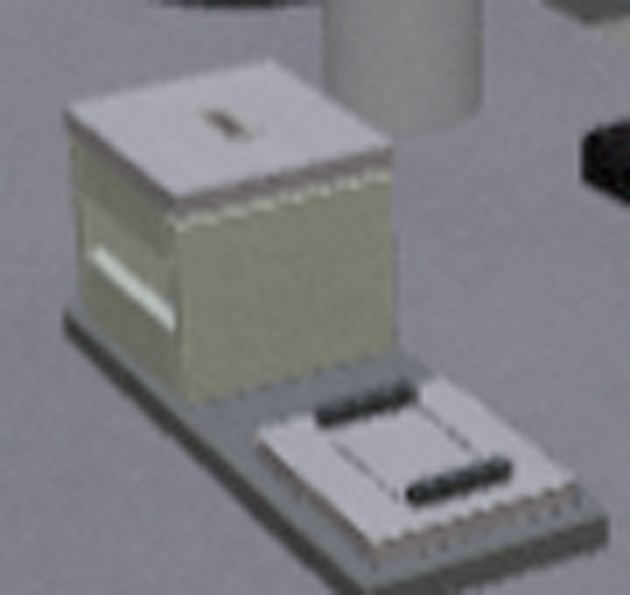

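The side crop shows the reader clear and the stage empty, and all measured sizes match the description. Now I'll pick the coupon.

```bash
python3 - <<'E'
from h import *
P=np.pi;y=np.radians(62.9);c=[.4701,-.0597]
gripper_to(.048,40)
movep([*c,.07],[P,0,y]); 
print(move_l([*c,-.006],feed=.05,max_force=4)); o=observe();print(o["eef_pos"],o["ft_force"],o["time_s"])
z=o["eef_pos"][2]
move_l([*c,z+.004],feed=.05)
gripper_to(.02,40); o=observe(); print(o["eef_pos"],o["opening"],o["grasp_force"],o["ft_force"],o["time_s"])
E
```

```text
True
[ 0.4699083  -0.0596551  -0.00264991] [-1.34253944  0.97260043  5.71232245] 4.3333
[ 0.47040412 -0.05978044  0.00158623] 0.034862544255963336 40.426674485206604 [0.44959051 0.09409576 3.25956189] 4.8417
```

```bash
python3 - <<'E'
from h import *
P=np.pi;y=np.radians(90.3);c=[.5892,.0813];zg=.0016
move_l([.4701,-.0597,.10],feed=.15)
movep([*c,.10],[P,0,y])
move_l([*c,zg+.034],feed=.12)
print(move_l([*c,zg+.027],feed=.02,max_force=4)); o=observe();print(o["eef_pos"],o["tcp_rot"],o["ft_force"],o["opening"],o["time_s"])
gripper_to(.05)
o=observe();print(o["eef_pos"])
move_l([*c,.14],feed=.15)
B=[.5362,-.2590]; gripper_to(.04)
movep([*B,.20],[P,0,np.radians(74.2)])
im,d=get_image("top");np.savez("top1.npz",im=im,d=d);s,_=get_image("side");np.savez("side1.npz",im=s)
print(observe()["time_s"])
cv2.imwrite("pics/st1.png",np.vstack([cv2.resize(im[145:220,240:320],(480,450),interpolation=cv2.INTER_CUBIC)])[:,:,::-1])
for n,a in dict(coupon=((255,305,160,208),200,255,"top",.042),stage=((252,306,160,208),165,255,"top",.03)).items(): print(n,blob(im,*a))
E
```

```text
True
[0.59050471 0.08131012 0.03150135] [ 3.13866372e+00 -8.58045934e-06  1.57599407e+00] [0.67076906 0.69774628 3.12295491] 0.034834072443436455 7.425
[0.58891489 0.08122558 0.03007552]
10.2833
coupon (array([0.58742328, 0.08021314]), np.float32(-89.34187), array([86.9, 97.1]))
stage (array([0.58950171, 0.08157892]), np.float32(89.99979), array([ 91.7, 101.4]))
```

View pics/st1.png

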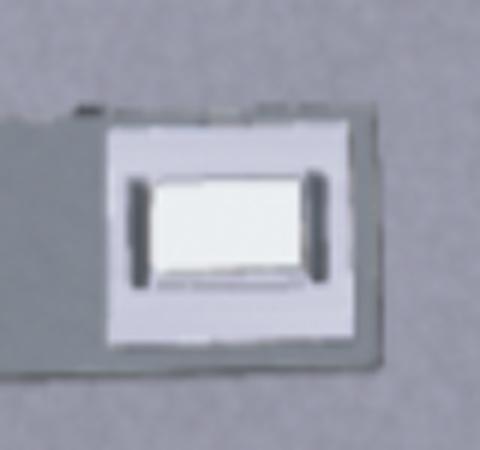

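The coupon lies between the stops, spanning crop x 150–302 and y 178–272. It sits slightly high in the picture, and some of that is parallax. I'll measure it with a tighter threshold.

```bash
python3 - <<'E'
from h import *
im=np.load("top1.npz")["im"]
for t in(215,225,230):print(blob(im,(255,305,160,208),t,255,"top",.042))
for a in [((258,268,172,196),0,130,"top",.04,(263,184)),((289,298,170,196),0,130,"top",.04,(293.5,183))]:print(blob(im,*a))
g=cv2.cvtColor(im,cv2.COLOR_RGB2GRAY); 
col=g[165:203,272:284].mean(1).astype(int); print(col)
s=np.load("side1.npz")["im"];cv2.imwrite("pics/side1z.png",cv2.resize(s[180:220,285:345],None,fx=10,fy=10,interpolation=cv2.INTER_CUBIC)[:,:,::-1])
print(blob(im,(412,437,188,200),170,255,"top",.135,(427,194.7)))
E
```

```text
(array([0.59089233, 0.08185519]), np.float32(-87.998085), array([35.6, 59.9]))
(array([0.59094287, 0.08186282]), np.float32(-88.34366), array([34.2, 59.1]))
(array([0.59093103, 0.08173753]), np.float32(-88.36203), array([33.5, 58.7]))
(array([0.58798615, 0.1174747 ]), np.float32(-0.46119207), array([ 7.7, 43.4]))
(array([0.5887265 , 0.04536916]), np.float32(-0.23790397), array([ 8.6, 44. ]))
[144 182 200 201 202 204 205 204 200 178 217 235 237 237 237 237 237 237
 237 237 237 237 237 235 208 181 192 172 185 203 204 203 205 204 203 202
 191 151]
(array([ 0.53660956, -0.25910251]), np.float32(-46.88089), array([4.6, 7.2]))
```

View pics/side1z.png

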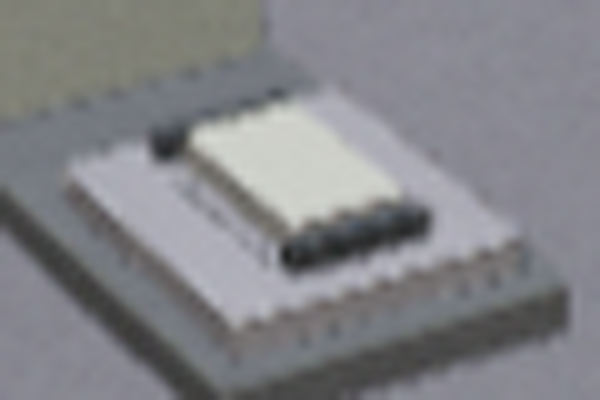

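The coupon is about 2 mm off in +x and about 1.5° turned. I'll square it by closing the gripper gently about the stage centre, then recheck.

```bash
python3 - <<'E'
from h import *
P=np.pi;y=np.radians(90.3)
print("lines mid",ray("top",[[278,175.2],[278,192.6]],.03).mean(0))
c=[.5889,.0811]
gripper_to(.05,20)
movep([*c,.09],[P,0,y]); move_l([*c,.033],feed=.1); print(observe()["eef_pos"])
gripper_to(.03,20); hold(.3); o=observe();print(o["eef_pos"],o["tcp_rot"],o["ft_force"],o["opening"])
gripper_to(.05); print(observe()["eef_pos"])
move_l([*c,.14],feed=.15)
B=[.5362,-.2590]
movep([*B,.20],[P,0,np.radians(74.2)])
im,d=get_image("top");np.savez("top2.npz",im=im,d=d)
print(observe()["time_s"])
for t in(215,225):print(blob(im,(255,305,160,208),t,255,"top",.042))
E
```

```text
lines mid [0.58819635 0.08102958 0.03      ]
[0.5892247  0.08097336 0.03323325]
[0.58985874 0.08110809 0.03410221] [3.13957896e+00 3.40381599e-05 1.57606396e+00] [ 0.42335324 -0.77563768  5.38988199] 0.035454911710328094
[0.58834805 0.08113429 0.03247148]
15.7083
(array([0.59002466, 0.08174348]), np.float32(89.52457), array([36.2, 58.9]))
(array([0.59018567, 0.08187392]), np.float32(-89.81679), array([34.5, 58.4]))
```

The coupon is now square and within about 1.3 mm of centre, so I'll take the bar.

```bash
python3 - <<'E'
from h import *
P=np.pi;B=[.5362,-.2590]
gripper_to(.036,40)
print(move_l([*B,.091],feed=.1,max_force=8))
gripper_to(.004,70); hold(.2); o=observe();print(o["eef_pos"],o["tcp_rot"],o["ft_force"],o["opening"],o["grasp_force"])
print(move_l([*B,.26],feed=.1,max_force=25))
movep([.5890,.2370,.26],[P,0,np.radians(90.3)]); hold(.3)
o=observe();print(o["eef_pos"],o["tcp_rot"],o["opening"],o["time_s"])
im,d=get_image("top");s,_=get_image("side");np.savez("v3.npz",im=im,s=s)
a=cv2.resize(im[120:220,160:260],(500,500),interpolation=cv2.INTER_CUBIC);b=cv2.resize(s[60:190,245:320],(288,500),interpolation=cv2.INTER_CUBIC)
cv2.imwrite("pics/v3.png",np.hstack([a,b])[:,:,::-1])
E
```

```text
False
[ 0.53668568 -0.25933104  0.09180865] [3.14031540e+00 4.26547235e-04 1.29503416e+00] [-0.07224782 -0.49583185  5.42116278] 0.007027786562716412 68.69811773300171
False
[0.58926019 0.23635923 0.26002364] [3.14151978e+00 1.91193326e-05 1.57498363e+00] 0.007067873331973932 21.7583
```

View pics/v3.png

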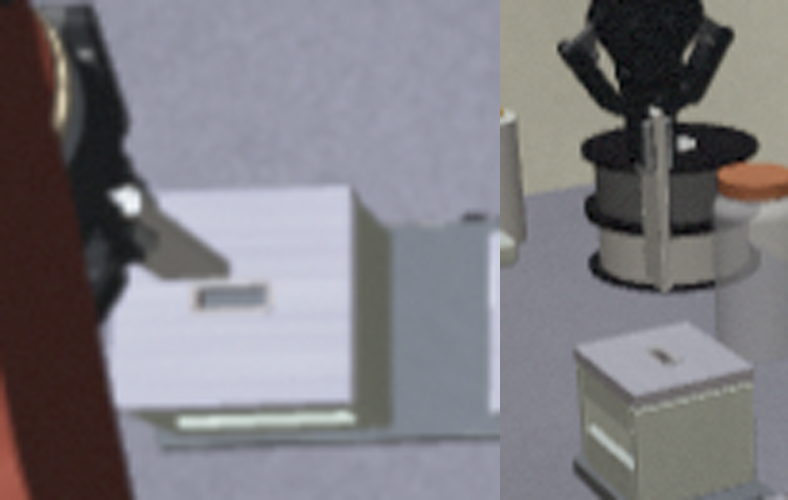

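The bar hangs upright over the hood. In the left crop its lower edge runs (162,278)–(229,275), and the slot mouth is at (232,297). I'll lower it to just above the mouth and compare the two there.

```bash
python3 - <<'E'
from h import *
print("high: low edge of -x face",ray("top",[[192.1,175.2],[205.6,174.6]],.1732)[:,:2])
move_l([.5890,.2370,.211],feed=.1); hold(.3)
o=observe();print(o["eef_pos"],o["ft_force"],o["time_s"])
im,d=get_image("top");s,_=get_image("side");np.savez("v4.npz",im=im,s=s)
a=cv2.resize(im[150:200,175:225],(500,500),interpolation=cv2.INTER_CUBIC);b=cv2.resize(s[100:175,260:305],(300,500),interpolation=cv2.INTER_CUBIC)
cv2.imwrite("pics/v4.png",np.hstack([a,b])[:,:,::-1])
E
```

```text
high: low edge of -x face [[0.58661037 0.25092379]
 [0.5870929  0.22159263]]
[0.58937917 0.23709308 0.2118243 ] [ 0.27248438  0.56329815 -1.68615247] 22.8
```

View pics/v4.png

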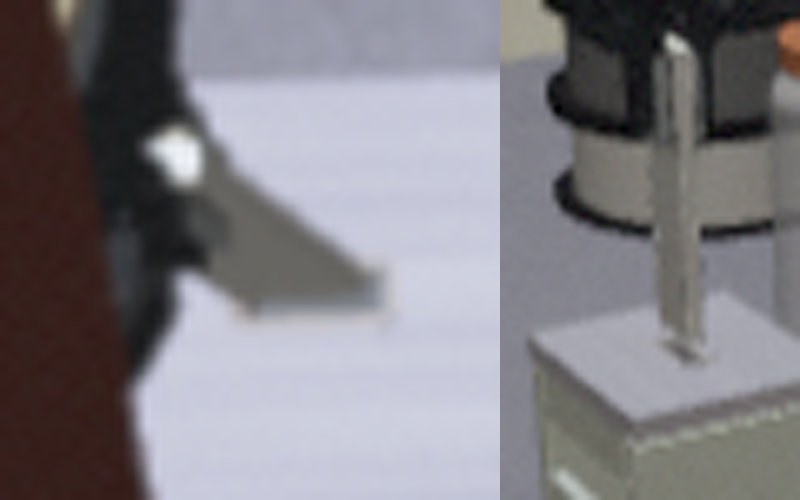

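```bash
python3 - <<'E'
from h import *
im=np.load("v4.npz")["im"]; g=cv2.cvtColor(im,cv2.COLOR_RGB2GRAY)
print(g[172:186,194:218])
E
```

```text
[[ 74  76  74  78  97 101 102 101  99 100 112 144 176 197 201 203 203 203
  204 203 204 204 204 204]
 [ 62  74  78  81  96 102 102 102  99  99 100 109 133 164 187 201 203 204
  204 204 204 205 205 204]
 [ 42  61  81  85  96 101 102 102 102 101 100  98 104 120 149 185 199 202
  203 203 203 203 203 203]
 [ 31  56  92  95  99 102 102 102 102 102 101 101 100 101 112 143 174 196
  199 201 203 203 204 204]
 [ 55  62  99 102 101 102 102 102 102 102 102 102 102 100 100 108 135 169
  182 188 203 208 209 208]
 [133 104 102 102 103 102 102 101 103 102 102 102 102 101 101 100 107 127
  147 174 201 209 209 210]
 [188 169 129 110 103 103 101 102 103 103 102 103 103 103 103 102 103 116
  138 173 201 208 210 209]
 [205 201 180 153 116 105 102 106 109 109 109 109 110 110 112 115 117 126
  144 174 199 207 208 209]
 [203 206 201 190 163 129 109 126 128 129 130 130 130 131 131 133 134 138
  149 176 199 206 207 207]
 [205 206 206 200 180 159 141 157 159 161 167 167 168 168 168 168 171 177
  180 187 192 204 206 206]
 [206 205 205 203 195 190 185 190 190 190 194 194 194 195 195 195 196 198
  196 189 196 202 203 203]
 [204 204 205 204 203 201 201 201 201 201 200 201 201 201 201 202 202 202
  199 195 200 201 201 202]
 [204 204 204 204 204 204 204 203 203 203 203 203 204 203 203 204 204 204
  203 202 202 203 203 204]
 [206 205 205 206 206 206 207 205 206 207 206 206 207 206 206 205 207 207
  207 205 206 205 206 206]]
```

```bash
python3 - <<'E'
from h import *
print(ray("top",[[197.3,179.3],[210.9,178.9]],.125)[:,:2])
E
```

```text
[[0.58670672 0.25336477]
 [0.58674997 0.22242657]]
```

The bar's lower end is about 1.6 mm +x and 0.5 mm +y of the slot. I'll correct for that and do a guarded descent.

```bash
python3 - <<'E'
from h import *
c=[.5874,.2366]
move_l([*c,.211],feed=.02); hold(.2)
f0=observe()["ft_force"]
for z in(.195,.18,.165,.1512):
    r=move_l([*c,z],feed=.03,max_force=10); o=observe();print(r,o["eef_pos"],o["ft_force"]-f0,o["opening"],o["time_s"])
    if r:break
im,d=get_image("top");s,_=get_image("side");np.savez("v5.npz",im=im,s=s)
a=cv2.resize(im[120:220,160:260],(500,500),interpolation=cv2.INTER_CUBIC);b=cv2.resize(s[100:200,255:315],(300,500),interpolation=cv2.INTER_CUBIC)
cv2.imwrite("pics/v5.png",np.hstack([a,b])[:,:,::-1])
E
```

```text
False [0.58758823 0.23651509 0.19476451] [ 2.81987259 -0.29137766 -2.24479999] 0.006830411448907816 24.0333
False [0.58751413 0.2365169  0.17958388] [ 2.60979476  0.08278088 -4.28232794] 0.0075109666893586865 24.6833
False [0.58751034 0.23654872 0.16443008] [ 5.82225137  0.36105498 -4.34071796] 0.007851018573890018 25.3333
False [0.5876002  0.23653552 0.150562  ] [ 6.23955913  0.54396023 -3.29185844] 0.007285719857382712 25.9417
```

View pics/v5.png

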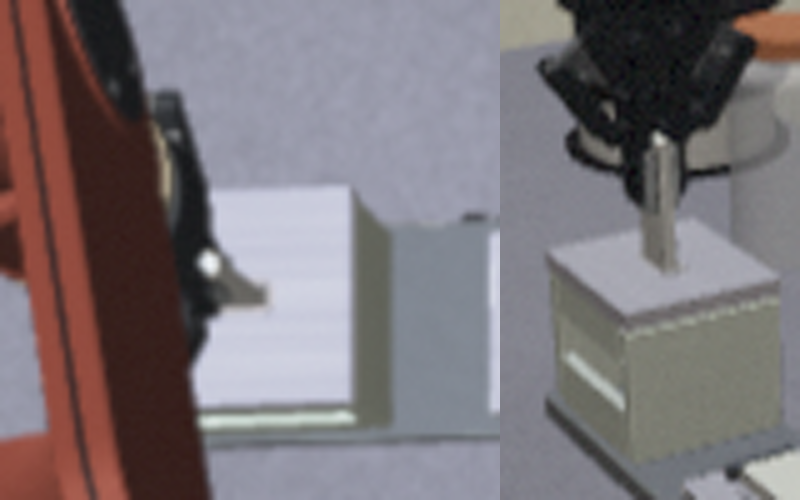

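The bar is in the slot, with its top at side pixel about (286,127) and a 6 N side force. I'll relieve that, trim the height and check it against the bar's top.

```bash
python3 - <<'E'
from h import *
move_l([.5884,.2367,.1524],feed=.02); hold(.4)
o=observe();print(o["eef_pos"],o["tcp_rot"],o["ft_force"],o["opening"],o["grasp_force"],o["time_s"])
s,_=get_image("side");c=get_calibration("side");K=c["intrinsics"];T=np.linalg.inv(c["world_from_camera"])
for z in(.185,.195,.205):
    p=K@(T@[.585,.237,z,1])[:3];print(z,p[:2]/p[2])
g=cv2.cvtColor(s,cv2.COLOR_RGB2GRAY);print(g[120:136,281:293])
im,_=get_image("top");
for t in(215,225):print(blob(im,(255,305,160,208),t,255,"top",.042))
E
```

```text
[0.58790461 0.23669388 0.15224692] [-3.14045143e+00  1.28357838e-04  1.57607356e+00] [ 0.04220647 -0.53676725 -0.39741391] 0.007317805680724125 68.5619330406189 26.6917
0.185 [284.2947521  129.85148411]
0.195 [284.12456631 126.49850867]
0.205 [283.95295463 123.11744034]
[[ 23  23  22  31  25  27  24  24  18  10  23  22]
 [ 24  21  25  24  17  26  12  25  24  20  20  27]
 [ 19  23  31  20  20  18  34  34  22  22  29  22]
 [ 22  23  26  24  18  34  42  33  21  20  19  27]
 [ 22  22  17  24  22  33  37  35  25  23  24  25]
 [ 19  31  25  30  56  69  24  26  17  25  19  29]
 [ 19  19  27  32  93 157 113  50  13  24  21  33]
 [ 22  27  35  29  98 190 176 120  38  20  35  80]
 [ 21  28  23  31  77 154 179 145  83  55  42 108]
 [ 20  27  38  69  87  92 127 121 105  78  45 109]
 [ 21  30  49  95  99  84 125 120  96  73  40 102]
 [ 27  24  48  87  92  84 124 122 100  83  32  87]
 [ 27  30  47  90  92  76 123 122 103  92  29  84]
 [ 15  26  41  90  93  74 127 122 107  93  35  74]
 [ 15  15  33  90  94  82 133 122 110  93  28  47]
 [ 14  29  36  89  92  89 133 123 110  89  26  40]]
(array([0.59003094, 0.08174237]), np.float32(89.52458), array([36.2, 58.9]))
(array([0.59027576, 0.08174159]), np.float32(89.52247), array([34.9, 58.3]))
```

```bash
python3 -c "
from plant import *
hold(.3);print(job_done())"
```

```text
the job is handed in; nothing more can be done
None
```

I've handed in the job at about 27 s: the coupon is released on the stage, square and within about 1.5 mm of centre, and the wide bar is held still in the slot, its lower end at about 65 mm.

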